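# Recharge the storeroom's moisture absorbers on the drying tray

## Robot

A 7-joint arm with a two-finger parallel gripper is mounted at the origin on the work surface. World frame = base frame: x ahead of the robot, y to its left, z up, the work surface at z = 0. Lengths are in m, angles in rad, forces in N, time in s.
With the tool pointing down it reaches from about 0.375 to 0.925 m from the base axis. Payload 3.1 kg.
Tool frame: the origin (TCP) lies between the finger pads; the fingertips stand 19 mm ahead of it and the grasp point (between the pads) is the TCP; z points along the fingers, y is the direction in which the jaws open and shut (so a half turn about z gives the same grasp; the last joint's range is limited). The gripper opens to 85 mm and grips with 20 to 120 N. Pads are 22 mm wide; open, the fingers measure 114 mm over their backs; the gripper's body (76 mm by 85 mm) begins 54 mm behind the grasp point. The pads swing forward as they close: fully open they stand 13 mm farther back than shut.
Start: joints at [-1.253, 0.383, 0.044, 1.598, -0.018, 1.161, -0.05], TCP at [0.263, 0.595, 0.25] pointing down, gripper open.
Joint ranges: [-2.61, 2.61], [-0.41, 2.15], [-1.48, 1.57], [0, 2.5], [-1.57, 4.71], [0.05, 1.97], [-2.85, 2.85]. Speed limits (rad/s): [2.79, 2.79, 3.14, 3.14, 3.14, 3.14, 3.14].

## Interface

Orientations are given as a unit quaternion [x, y, z, w].
In Python, from bench import move_ptp, movel, move_j, move_gripper, pause, inverse_kinematics, read_camera, camera_params, MotionError, sign_off, look_for, tip_of, read_time_s, read_qpos, read_joint_vel, read_effort, read_eef_pos, read_tcp_rot, read_ft_force, read_ft_torque, read_finger_gap gives the robot as it stands. Calls block until the motion is done:
- move_ptp(position, orientation): joint-space move of the TCP to a pose.
- movel(position, orientation=None, speed=0.15): straight line of the TCP; orientation=None keeps the orientation; speed is the mean speed in m/s.
- move_j(angles): joint-space move.
- move_gripper(opening, effort=None): finger opening in m; effort is the grip in N (None keeps the last); returns when the fingers have stopped.
- pause(seconds).
- inverse_kinematics(position, orientation): joint angles nearest the present ones, or None.
- read_camera(name): name is "scene" or "side" or "wrist"; returns the picture (384x512x3 uint8, red, green, blue); there is no depth.
- camera_params(name): a dict with "K" (3x3 intrinsics, pixels), "camera_from_world" (4x4, takes a point from world to camera coordinates). Camera axes: x right, y down, z forward; pixel columns grow to the right and rows downward; lengths in m; the calibration is good to about 2 mm. A picture is of the moment at which its call begins: read the wrist's pose just before it. camera_params takes no time and is no camera call; for the wrist camera it gives the pose at the moment of the call.
A pose or a line that the arm cannot do raises MotionError and nothing moves.
- sign_off(): hands the job in, once; it reports no verdict.
Trained networks look in the newest picture that a camera, given by its name, has taken for a name from the list of things; names that differ only in an ending like _2 or _b are one class to them, and where a whole thing is asked for, a point or a joint stands for the part that bears it (a point fixed in the world has none). Each returns a list of dicts, best first, with "confidence" (0 to 1); they miss things now and then, are a little off and sometimes report something else, mostly with a low value. They report only what shows in the picture. A call takes as long as a camera call.
- look_for(camera, name): "at" ([column, row] in pixels, amid what is visible of it).
- tip_of(camera, name): "at" ([column, row] in pixels: a listed point, or the origin of a listed thing).
Readings, each from a call of its own:
- read_time_s(): time.
- read_qpos(): joint angles.
- read_joint_vel(): joint speeds.
- read_effort(): joint torques, N m.
- read_eef_pos(): TCP position.
- read_tcp_rot(): TCP orientation.
- read_ft_force(): force on the tool from outside, world axes, zero at the start.
- read_ft_torque(): the same for the moment, N m.
- read_finger_gap(): finger opening in m.
Only numpy, scipy, OpenCV 4.12 (cv2) and the standard library are available. Lean on these libraries where they do the work, as an engineer would, in place of code of your own. Each camera call takes 0.05 s, during which the arm holds its last target. There are 200 camera calls.

## Task

Stand every white moisture-absorber canister upright in the drying tray, one to a bay. Then turn the control box's knob until its pointer lines up with the white mark on the ring and slide the steel lock hood fully home over the knob; after that lift the switch guard right up, throw the toggle over to its other side, and lower the guard fully shut again. Leave the other things where they stand.

Things in the scene. Friction and masses are not known exactly. Their poses are not given: they have to be found in the camera images.
- canister1: moisture-absorber canister: upright white cylinder with grey bands and a dark slotted grille in its flat top, 60 mm diameter, 85 mm tall, about 0.24 kg, weighted at the bottom. Origin: centre of its underside, z along its axis. Starts standing in the middle of the table; may be absent (None)
- canister2: moisture-absorber canister: upright white cylinder with grey bands and a dark slotted grille in its flat top, 60 mm diameter, 85 mm tall, about 0.24 kg, weighted at the bottom. Origin: centre of its underside, z along its axis. Starts standing in the middle of the table; may be absent (None)
- canister3: moisture-absorber canister: upright white cylinder with grey bands and a dark slotted grille in its flat top, 60 mm diameter, 85 mm tall, about 0.24 kg, weighted at the bottom. Origin: centre of its underside, z along its axis. Starts standing in the middle of the table; may be absent (None)
- canister4: moisture-absorber canister: upright white cylinder with grey bands and a dark slotted grille in its flat top, 60 mm diameter, 85 mm tall, about 0.24 kg, weighted at the bottom. Origin: centre of its underside, z along its axis. Starts standing in the middle of the table; may be absent (None)
- canister5: moisture-absorber canister: upright white cylinder with grey bands and a dark slotted grille in its flat top, 60 mm diameter, 85 mm tall, about 0.24 kg, weighted at the bottom. Origin: centre of its underside, z along its axis. Starts standing in the middle of the table; may be absent (None)
- tray_floor (a point): centre of the inner floor of the drying tray: a fixed open aluminium tray 296 x 200 mm (x, y), 35 mm high, floor 5 mm above the table, walls and dividers 5 mm thick, so six square bays of 92 mm, centres at x = -97, 0 or 97 mm, y = +-49 mm in this point's frame. Stands either left or right of the loose things, slightly turned
- box_top (a point): centre of the flat top of the control box, a fixed grey box 240 x 240 mm, top 45 mm above the table, on the other side from the tray, slightly turned. x away from the robot, y to the box's left, z up. In this frame (mm): knob axis (-75, -55), parked hood (-75, 50), toggle pivot (34, 0, 8), guard hinge (106, 0, 52)
- guard_hinge (a point): middle of the guard's hinge axis, fixed to the control box, 97 mm above the table, at (106, 0, 52) mm in the box_top frame; its y is the hinge axis
- knob_centre (a point): centre of the top face of the temperature knob, 76 mm above the table, on its vertical axis. The knob is a 48 mm disc 6 mm thick carrying a bar grip 44 mm long, 14 mm wide and 22 mm high (bar between 54 and 76 mm above the table); x runs along the bar towards its pointer end
- knob_pointer (a point): pointer end of the knob's bar, with a white line, 22 mm from the axis along x, at the bar's top; x points radially out
- dial_mark (a point): the raised white mark on the black ring (84 mm diameter, flat) around the knob, 36 mm from the knob's axis, 48 mm above the table; x points radially outwards from the axis. The ring stays still; the mark lies 0.65 to 1.4 rad clockwise (seen from above) from the box's +x direction
- knob (a joint): knob angle in rad, 0 to 2.2: the pointer's angle from the box's +x direction, growing clockwise seen from above. Starts between 0 and 0.3; turns with light friction (0.03 N m) and stays where left
- hood (a joint): travel of the lock hood in m: 0 parked, 0.105 fully home over the knob. It slides in the box's -y direction with about 1.5 N friction and stays where left. Steel hood 62 x 62 mm, top 83 mm above the table, open on the side that meets the knob
- hood_fin (a point): centre of the top edge of the black fin on the hood, 107 mm above the table: fin 44 mm long in the box's x, 12 mm thick in its y (the sliding direction), 24 mm high
- guard (a joint): angle of the steel guard flap over the toggle in rad: 0 lying shut (level), grows as its front edge, nearest the robot, swings up and over away from the robot, to 2.1 at the stop. Friction hinge (about 0.07 N m): stays where left. Plate 58 mm wide reaching 92 mm from the hinge, with shallow cheeks 10 mm deep along both sides
- guard_tab (a point): grip point on the black tab that projects forward from the guard's front edge: tab 12 mm thick (across, in the box's y), 14 mm high, 36 mm long; this point lies 112 mm from the hinge axis, 14 mm from the tab's free end, 97 mm above the table when shut. x, y, z turn with the guard
- toggle (a joint): angle of the toggle lever in rad: 0 off (leaning 0.45 rad to the box's right, -y), 0.9 on, at the stop (leaning 0.45 rad to the box's left, +y). Moves stiffly (about 0.04 N m) and stays where left
- toggle_tip (a point): centre of the toggle's ball end (15 mm ball), 34 mm from its pivot; the pivot is 53 mm above the table and 72 mm nearer the robot than the guard's hinge. Low walls 15 mm above the box's top stand 34 mm either side of the pivot
- food_tin: large steel food tin, 74 mm diameter, 105 mm tall, among the canisters (not part of the job, leave it where it stands). Origin: centre of its underside
- storage_jar: squat green glass jar with a wooden lid, 72 mm diameter, 75 mm tall, beyond the canisters (not part of the job, leave it where it stands). Origin: centre of its underside
- bowl: white bowl, 130 mm across, 50 mm high, beyond the canisters (not part of the job, leave it where it stands). Origin: centre of its underside
- mug: terracotta mug, 80 mm across, 90 mm tall, far left (not part of the job, leave it where it stands). Origin: centre of its underside
- tall_bottle: white bottle, 70 mm diameter, 200 mm tall, far right (not part of the job, leave it where it stands). Origin: centre of its underside
- carton: cardboard carton 70 x 110 x 90 mm, far left (not part of the job, leave it where it stands). Origin: centre of its underside

How it is judged:
By the outcome, as a careful person would: the job done as asked, in the order asked, and still so for the second after the job is handed in, with the robot touching nothing.
Of canister1, canister2, canister3, canister4, canister5 only 3 to 5 are there at a start; the rules pass over those that are not, and their reading is None.
At some moment in a run one of canister1, canister2, canister3, canister4, canister5 may be knocked a few centimetres aside while the robot is not near it.
It also fails if it takes over 208 s, if anything falls off the work surface, if the arm or the gripper's body presses on something with over 40 N, if the wrist force passes 120 N, or if a joint passes its speed limit or range.

## Working session

There is one attempt and no reset: what is moved stays moved. The work goes in short steps, each a Python script; the robot and the scene stay as the last script left them, time stands still between calls to the robot, and variables do not carry over. Pictures are saved under pics/ and viewed, about 12 in all and at most 16, crops included, and the job is handed in when it is done.

```bash
mkdir -p pics; ls
python3 - <<'E'
from bench import *
import cv2,numpy as np
for c in ["scene","side"]:
    im=read_camera(c); cv2.imwrite(f"pics/{c}0.png",cv2.cvtColor(im,cv2.COLOR_RGB2BGR))
    P=camera_params(c); M=np.linalg.inv(P["camera_from_world"]); print(c,P["K"][0,0],M[:3,3].round(3),M[:3,2].round(2))
    for n in ["canister1","food_tin","tray_floor","box_top","knob_centre","knob_pointer","dial_mark","hood_fin","guard_tab","guard_hinge","toggle_tip"]:
        print(n,[(np.round(d["at"]).tolist(),round(d["confidence"],2)) for d in tip_of(c,n)][:7])
print(read_time_s(),read_tcp_rot())
E
```

```text
pics
scene 350.842241880522 [ 1.414 -0.216  0.715] [-0.8   0.19 -0.56]
canister1 [([274.0, 218.0], 0.81), ([280.0, 242.0], 0.79), ([247.0, 243.0], 0.56), ([260.0, 202.0], 0.55)]
food_tin [([229.0, 203.0], 0.68)]
tray_floor [([326.0, 202.0], 0.69)]
box_top [([166.0, 220.0], 0.6)]
knob_centre [([141.0, 200.0], 0.7), ([174.0, 185.0], 0.65)]
knob_pointer [([143.0, 206.0], 0.7), ([268.0, 220.0], 0.63), ([228.0, 201.0], 0.44), ([88.0, 247.0], 0.28)]
dial_mark [([137.0, 214.0], 0.64)]
hood_fin [([174.0, 183.0], 0.81)]
guard_tab [([161.0, 202.0], 0.71), ([230.0, 206.0], 0.4)]
guard_hinge [([231.0, 204.0], 0.69), ([172.0, 228.0], 0.67)]
toggle_tip []
side 413.0697741063647 [-0.181 -0.91   0.938] [ 0.51  0.64 -0.57]
canister1 [([276.0, 204.0], 0.96), ([291.0, 215.0], 0.93), ([230.0, 224.0], 0.7), ([249.0, 211.0], 0.69)]
food_tin [([248.0, 245.0], 0.87), ([281.0, 244.0], 0.65)]
tray_floor [([217.0, 189.0], 0.61)]
box_top [([312.0, 256.0], 0.88), ([322.0, 206.0], 0.51)]
knob_centre [([281.0, 241.0], 0.71), ([308.0, 272.0], 0.65)]
knob_pointer [([314.0, 264.0], 0.59)]
dial_mark [([155.0, 179.0], 0.6), ([320.0, 275.0], 0.51)]
hood_fin [([279.0, 243.0], 0.57)]
guard_tab [([307.0, 244.0], 0.84), ([317.0, 265.0], 0.71)]
guard_hinge [([331.0, 227.0], 0.74), ([292.0, 214.0], 0.63)]
toggle_tip [([321.0, 207.0], 0.52), ([216.0, 189.0], 0.21), ([279.0, 245.0], 0.15)]
1.2 [ 2.06350970e-01  9.78478041e-01  2.63050420e-05 -3.36376937e-06]
```

Run:
```python
import cv2,numpy as np
a=cv2.imread("pics/scene0.png")[150:300,60:400];b=cv2.imread("pics/side0.png")[140:320,130:390]
a=cv2.resize(a,None,fx=2.3,fy=2.3,interpolation=2);b=cv2.resize(b,None,fx=3,fy=3,interpolation=2)
cv2.imwrite("pics/a.png",a);cv2.imwrite("pics/b.png",b)
```

```text
(no output)
```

View pics/a.png

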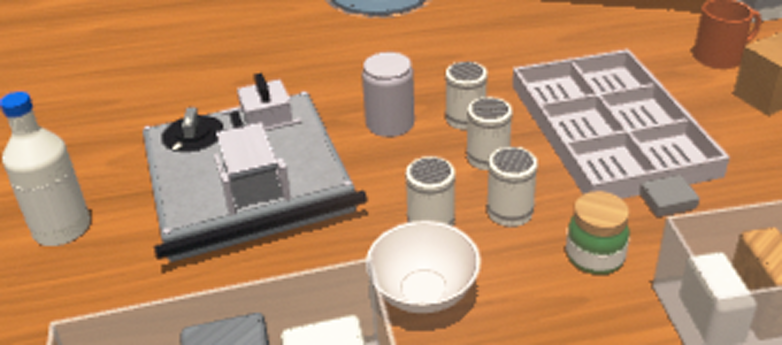

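View pics/b.png

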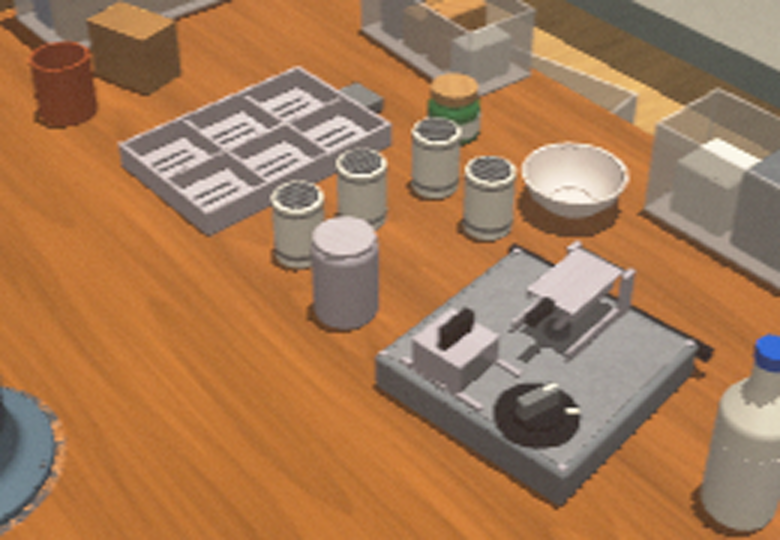

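Four canisters show (a fifth could be hidden): tops near a(466,72), (489,106), (430,170), (512,160). The tray is on the left with its centre near scene (326,202). The box is on the right with its knob at scene (141,200). The bar pointer is just short of the mark, and the guard is shut.

```bash
cat > h.py <<'E'
from bench import *
import bench, cv2, numpy as np
from scipy.spatial.transform import Rotation as R
def snap(c,name=None):
    P=camera_params(c); im=read_camera(c)
    if name: cv2.imwrite(f"pics/{name}.png",cv2.cvtColor(im,cv2.COLOR_RGB2BGR))
    return im,P
def ray(P,at):
    M=np.linalg.inv(P["camera_from_world"]); d=M[:3,:3]@np.linalg.inv(P["K"])@[at[0],at[1],1]
    return M[:3,3],d
def onz(P,at,z):
    o,d=ray(P,at); return o+d*(z-o[2])/d[2]
def proj(P,p):
    q=P["camera_from_world"]@np.r_[p,1]; q=P["K"]@q[:3]; return q[:2]/q[2]
def tips(c,n,z,P):
    return [(onz(P,d["at"],z)[:2].round(4).tolist(),round(d["confidence"],2)) for d in tip_of(c,n)]
def down(yaw):  # tool z down, tool y axis (jaws) at world angle yaw+90deg ; tool x at yaw
    return (R.from_euler('z',yaw)*R.from_euler('x',np.pi)).as_quat()
ZS=dict(canister1=0,food_tin=0,storage_jar=0,tray_floor=.005,box_top=.045,knob_centre=.076,knob_pointer=.076,dial_mark=.048,hood_fin=.107,guard_tab=.097,guard_hinge=.097)
E
python3 - <<'E'
from h import *
for c in ["scene","side"]:
    im,P=snap(c)
    for n,z in ZS.items(): print(c,n,tips(c,n,z,P))
M=np.linalg.inv(camera_params("wrist")["camera_from_world"]);T=np.eye(4);T[:3,:3]=R.from_quat(read_tcp_rot()).as_matrix();T[:3,3]=read_eef_pos()
print((np.linalg.inv(T)@M).round(3),camera_params("wrist")["K"][0,0])
for p in [(.55,.0,.4),(.55,.22,.35),(.6,-.25,.35)]:
    for y in (0,np.pi/2,-np.pi/2,np.pi):
        q=inverse_kinematics(list(p),down(y)); print(p,y,None if q is None else np.round(q,2))
E
```

```text
scene canister1 [([0.6578, -0.0523], 0.95), ([0.6719, 0.052], 0.92), ([0.4511, 0.0457], 0.84), ([0.5639, 0.0529], 0.58)]
scene food_tin [([0.3942, 0.5036], 0.19)]
scene storage_jar [([0.7712, 0.1252], 0.77)]
scene tray_floor [([0.3896, 0.5155], 0.6), ([0.5201, 0.2625], 0.56)]
scene box_top [([0.5371, -0.2759], 0.59), ([0.6203, -0.4966], 0.29), ([0.4492, -0.3498], 0.25)]
scene knob_centre [([0.4805, -0.3372], 0.51), ([0.5443, 0.0187], 0.19)]
scene knob_pointer [([0.4913, -0.3478], 0.73)]
scene dial_mark [([0.4901, -0.364], 0.51)]
scene hood_fin [([0.437, -0.2348], 0.78), ([0.7741, -0.0817], 0.72)]
scene guard_tab [([0.526, -0.2811], 0.66), ([0.7529, -0.0754], 0.56), ([0.4159, -0.2329], 0.31)]
scene guard_hinge [([0.6402, -0.2527], 0.86)]
side canister1 [([0.4487, 0.0491], 0.8), ([0.5608, 0.0633], 0.72), ([0.6669, -0.0471], 0.64), ([0.6662, 0.0328], 0.56)]
side food_tin [([0.4549, -0.0655], 0.91)]
side storage_jar [([0.7648, 0.117], 0.76), ([0.5447, 0.0584], 0.61)]
side tray_floor [([0.5376, 0.2515], 0.7), ([0.3832, 0.4785], 0.66), ([0.59, -0.2115], 0.26)]
side box_top [([0.5215, -0.29
[... 800 characters left out ...]
(0.55, 0.0, 0.4) 3.141592653589793 [-0.65  0.1   0.62  1.66 -0.06  1.4   1.55]
(0.55, 0.22, 0.35) 0 [-0.99  0.23  0.64  1.64 -0.14  1.32 -1.9 ]
(0.55, 0.22, 0.35) 1.5707963267948966 [-0.86  0.21  0.48  1.64 -0.1   1.32 -0.36]
(0.55, 0.22, 0.35) -1.5707963267948966 [-0.54  0.2   0.11  1.62 -0.02  1.32  2.71]
(0.55, 0.22, 0.35) 3.141592653589793 [-0.69  0.2   0.27  1.63 -0.06  1.32  1.17]
(0.6, -0.25, 0.35) 0 [-0.45  0.51  1.12  1.51 -0.46  1.41 -0.87]
(0.6, -0.25, 0.35) 1.5707963267948966 [-0.47  0.54  1.16  1.51 -0.49  1.42  0.72]
(0.6, -0.25, 0.35) -1.5707963267948966 [-0.54  0.68  1.38  1.51 -0.67  1.49 -2.29]
(0.6, -0.25, 0.35) 3.141592653589793 [-0.37  0.45  0.97  1.51 -0.37  1.38  2.2 ]
```

```bash
cat >> h.py <<'E'
def report(P,c="wrist",names=None):
    for n,z in ZS.items():
        if names is None or n in names: print(n,tips(c,n,z,P))
E
python3 - <<'E'
from h import *
move_j([0,.2,0,1.65,0,1.29,0.0]); print(read_eef_pos(),R.from_quat(read_tcp_rot()).as_matrix()[:,0])
move_ptp([.5,0,.42],down(np.pi)); print(np.round(read_qpos(),2))
im,P=snap("wrist","w1"); report(P); print(read_time_s())
E
```

```text
[ 0.58512575 -0.03946523  0.33763512] [-2.81741193e-03  9.99995826e-01  6.39726676e-04]
[ 0.06 -0.   -0.14  1.71 -0.    1.44  1.49]
canister1 [([0.6669, 0.0488], 0.92), ([0.6651, -0.0555], 0.81), ([0.5531, 0.0542], 0.67), ([0.4575, 0.0435], 0.58)]
food_tin [([0.4354, -0.0622], 0.69)]
storage_jar [([0.7697, 0.1291], 0.97)]
tray_floor [([0.538, 0.2582], 0.7), ([0.5366, -0.3273], 0.38)]
box_top [([0.5243, -0.2791], 0.78)]
knob_centre [([0.4592, -0.3416], 0.68), ([0.4751, -0.3456], 0.21)]
knob_pointer [([0.4778, -0.3491], 0.74)]
dial_mark [([0.4907, -0.3648], 0.83)]
hood_fin []
guard_tab [([0.5172, -0.2792], 0.96), ([0.6229, 0.0395], 0.4), ([0.5282, 0.0455], 0.19)]
guard_hinge [([0.6328, -0.2633], 0.68)]
6.875
```

View pics/w1.png

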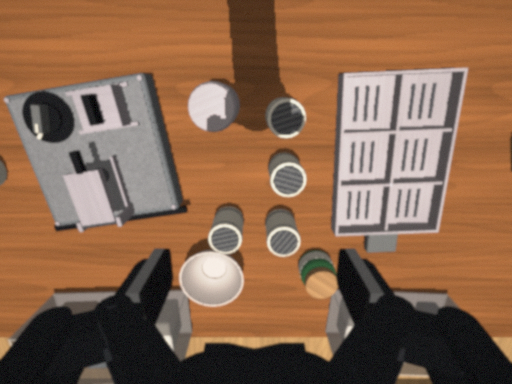

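Four canisters, tops at (286,117), (288,180), (226,238) and (283,241). Tray rim corners are near (343,73), (467,68), (438,233) and (334,235). No fifth canister. I'll fit the tray and the tops.

Run:
```python
from h import *
P=camera_params("wrist")
c=[onz(P,p,.035)[:2] for p in [(343,73),(467,68),(438,233),(334,235)]]
for p in c: print(p.round(3))
print("centre",np.mean(c,0).round(4), "yaws",[np.arctan2(*(b-a)[::-1]).round(3) for a,b in [(c[0],c[3]),(c[1],c[2])]],[np.arctan2(-(b-a)[0],(b-a)[1]).round(3) for a,b in [(c[0],c[1]),(c[3],c[2])]],[np.linalg.norm(a-b).round(3) for a,b in [(c[0],c[3]),(c[1],c[2]),(c[0],c[1]),(c[3],c[2])]])
for p in [(286,117),(288,180),(226,239),(283,241)]: print(onz(P,p,.085)[:2].round(4))
print('tin',onz(P,(213,105),.105)[:2].round(4))
im=cv2.imread("pics/w1.png")[50:260,320:490]
cv2.imwrite("pics/w1c.png",cv2.resize(im,None,fx=2.8,fy=2.8,interpolation=2))
```

```text
[0.389 0.145]
[0.382 0.345]
[0.68  0.359]
[0.684 0.156]
centre [0.5334 0.2512] yaws [np.float64(0.039), np.float64(0.048)] [np.float64(0.036), np.float64(0.02)] [np.float64(0.295), np.float64(0.298), np.float64(0.2), np.float64(0.203)]
[0.4544 0.0489]
[0.5557 0.0557]
[ 0.665  -0.0504]
[0.6691 0.051 ]
tin [ 0.4356 -0.0599]
```

```bash
cat >> h.py <<'E'
TC=np.array([.5334,.2512]); TY=.038
def bay(x,y):
    c,s=np.cos(TY),np.sin(TY); return TC+np.array([c*x-s*y,s*x+c*y])
GZ=.062
def locate(xy,tol=.08):
    im,P=snap("wrist")
    t=[(np.array(p),c) for p,c in tips("wrist","canister1",0,P)]
    t=[(np.linalg.norm(p-xy),p,c) for p,c in t if c>.3 and np.linalg.norm(p-xy)<tol]
    return min(t,key=lambda a:a[0])[1:] if t else (None,0)
def pick(xy,yaw=np.pi):
    xy=np.array(xy); move_gripper(.085,40)
    move_ptp([*xy,.25],down(yaw)); p,c=locate(xy)
    print("exp",xy,"seen",p,c)
    if p is None: p,c=locate(xy); print("again",p,c)
    if p is None: return False
    d=np.linalg.norm(p-xy)
    if d>.012:
        move_ptp([*p,.25],down(yaw)); p2,c=locate(p); print("re",p2,c); p=p2 if p2 is not None else p
    else: p=(p+xy)/2
    movel([*p,.13],down(yaw),.2); movel([*p,GZ],None,.12)
    move_gripper(.04,40); g=read_finger_gap(); print("gap",round(g,4),"F",np.round(read_ft_force(),1))
    movel([*p,.22],None,.25); return .05<g<.07
def place(b,yaw=np.pi+TY):
    p=bay(*b); move_ptp([*p,.22],down(yaw)); movel([*p,.11],None,.2); movel([*p,GZ+.007],None,.06)
    print("F",np.round(read_ft_force(),1),"gap",round(read_finger_gap(),4))
    move_gripper(.08); movel([*p,.22],None,.3); print("t",read_time_s())
E
python3 - <<'E'
from h import *
if pick((.4544,.0489)): place((-.097,.049))
E
```

```text
exp [0.4544 0.0489] seen [0.4535 0.046 ] 0.76
gap 0.0589 F [-1.1  0.4  6. ]
F [-0.6 -0.3 -2.4] gap 0.0593
t 14.0667
```

Run:
```python
from h import *
for c,b in [((.5557,.0557),(0,.049)),((.669,.0495),(.097,.049)),((.665,-.0504),(0,-.049))]:
    if pick(c): place(b)
    else: print("FAIL",c); break
P0=bay(0,0)
move_ptp([*P0,.36],down(np.pi)); im,P=snap("wrist","w2"); print(tips("wrist","canister1",.005,P),[bay(*b).round(3) for b in [(-.097,.049),(0,.049),(.097,.049),(0,-.049)]])
```

```text
exp [0.5557 0.0557] seen [0.5539 0.0599] 0.58
gap 0.059 F [-0.1  0.2  5.5]
F [ 0.2  0.1 -2.6] gap 0.0589
t 21.5333
exp [0.669  0.0495] seen [0.6715 0.049 ] 0.69
gap 0.0593 F [0.3 1.4 4.1]
F [-1.6 -0.8  0.4] gap 0.0591
t 29.1083
exp [ 0.665  -0.0504] seen [ 0.6654 -0.0529] 0.73
gap 0.0588 F [-0.6 -0.5  4. ]
F [ 0.8  0.2 -1.9] gap 0.059
t 37.0083
[([0.532, 0.2993], 0.93), ([0.6226, 0.3039], 0.86), ([0.4318, 0.2946], 0.83), ([0.5361, 0.1977], 0.64)] [array([0.435, 0.296]), array([0.532, 0.3  ]), array([0.628, 0.304]), array([0.535, 0.202])]
```

View pics/w2.png

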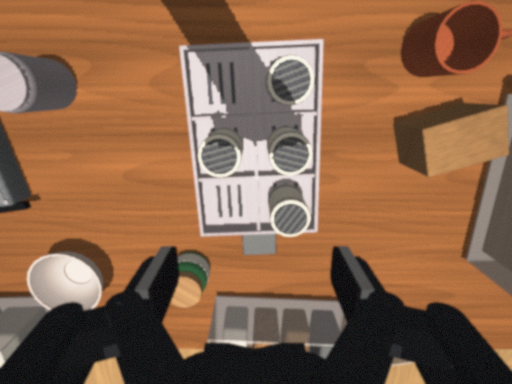

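All four canisters stand upright, one to a bay: tops at (292,80), (221,153), (290,151) and (290,215). Next I'll look at the control box from close by.

Run:
```python
from h import *
move_ptp([.5,-.28,.28],down(np.pi)); print(np.round(read_qpos(),2))
im,P=snap("wrist","w3"); report(P,names=["box_top","knob_centre","knob_pointer","dial_mark","hood_fin","guard_tab","guard_hinge"])
move_ptp([.455,-.29,.25],down(np.pi)); im,P=snap("wrist","w4"); print(); report(P,names=["box_top","knob_centre","knob_pointer","dial_mark","hood_fin","guard_tab","guard_hinge"]);print(read_time_s(),P)
a=cv2.imread("pics/w4.png"); cv2.imwrite("pics/w4b.png",cv2.resize(a[0:300],None,fx=1.56,fy=1.56,interpolation=2))
```

```text
[ 0.54  0.22 -0.12  1.75  0.03  1.18  1.99]
box_top [([0.5261, -0.2801], 0.93), ([0.4916, -0.3654], 0.2)]
knob_centre [([0.4575, -0.3404], 0.63)]
knob_pointer [([0.4784, -0.3463], 0.73)]
dial_mark [([0.4911, -0.3673], 0.85), ([0.5422, -0.4855], 0.52)]
hood_fin [([0.4434, -0.2406], 0.61), ([0.4709, -0.3425], 0.6), ([0.5129, -0.2749], 0.5)]
guard_tab [([0.5192, -0.2776], 0.64), ([0.4537, -0.3382], 0.28)]
guard_hinge [([0.6301, -0.2658], 0.89), ([0.434, -0.1137], 0.29)]

box_top [([0.5234, -0.2802], 0.64)]
knob_centre [([0.4563, -0.3405], 0.83)]
knob_pointer [([0.4814, -0.3466], 0.77)]
dial_mark [([0.4907, -0.3609], 0.89)]
hood_fin [([0.4446, -0.2404], 0.75)]
guard_tab [([0.5173, -0.2778], 0.82)]
guard_hinge [([0.6296, -0.2606], 0.63)]
40.825 {'K': array([[289.94173738,   0.        , 254.21601103],
       [  0.        , 289.94173738, 190.87064031],
       [  0.        ,   0.        ,   1.        ]]), 'camera_from_world': array([[ 4.13767313e-03,  9.99990532e-01,  1.34755719e-03,
         2.88463373e-01],
       [ 9.46216676e-01, -4.35111714e-03,  3.23504357e-01,
        -4.71358977e-01],
       [ 3.23507158e-01, -6.34742006e-05, -9.46225721e-01,
         2.33474440e-01],
       [ 0.00000000e+00,  0.00000000e+00,  0.00000000e+00,
         1.00000000e+00]])}
```

View pics/w4b.png

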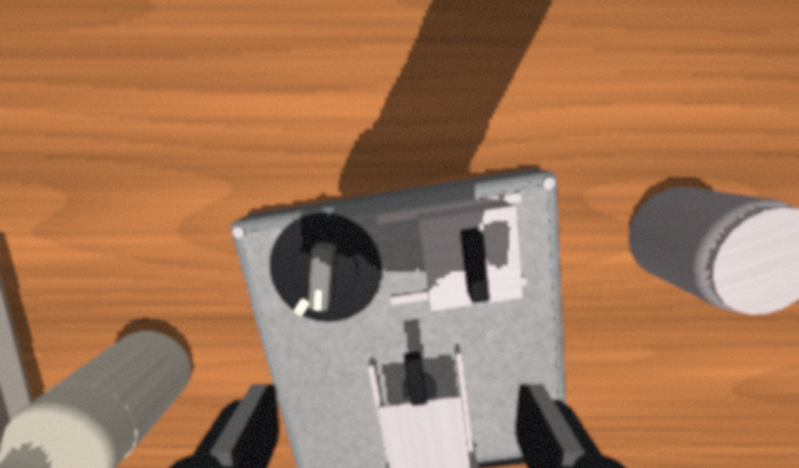

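Run:
```python
from h import *
from scipy.optimize import least_squares
P=camera_params("wrist")
src=np.array([(-.075,-.055),(-.075,.05),(-.006,0),(.106,0),(0,0)]);dst=np.array([(.457,-.3405),(.444,-.2404),(.518,-.2778),(.630,-.263),(.5245,-.2802)])
def T(p,s): c,n=np.cos(p[2]),np.sin(p[2]); return p[:2]+s@np.array([[c,n],[-n,c]])
r=least_squares(lambda p:(T(p,src)-dst).ravel(),[.52,-.28,.15],loss='soft_l1',f_scale=.003);p=r.x
print("box",p.round(4),((T(p,src)-dst)*1000).round(1).tolist())
k=T(p,np.array([(-.075,-.055)]))[0]; print("knob",k)
s=1.56; rc=onz(P,(326/s,266/s),.048)[:2]; print("ring",rc)
m=onz(P,(302/s,307/s),.048)[:2]; w=onz(P,(318/s,300/s),.076)[:2]; b0=onz(P,(322/s,245/s),.076)[:2];print(m,w,b0)
for c in (k,rc): print("mark ang",p[2]-np.arctan2(*(m-c)[::-1]),np.linalg.norm(m-c),"ptr",p[2]-np.arctan2(*(w-c)[::-1]))
print("bar",p[2]-np.arctan2(*(w-b0)[::-1]))
c=[onz(P,(x/s,y/s),.045)[:2] for x,y in [(238,230),(552,178)]]; d=c[1]-c[0]; print("edge",c,np.linalg.norm(d),np.arctan2(-d[0],d[1]))
for n,z in [("knob_centre",.076),("dial_mark",.048)]:print(n)
```

```text
box [ 0.5245 -0.278   0.1358] [[0.6, -2.1], [-0.6, 1.8], [0.5, -1.0], [-0.5, -0.6], [-0.0, 2.2]]
knob [ 0.45760668 -0.34263541]
ring [ 0.4599517  -0.34261602]
[ 0.49253559 -0.36274986] [ 0.47698206 -0.34495329] [ 0.43784601 -0.34003678]
mark ang 0.6582433790905384 0.04030656571966886 ptr 0.2548209509414647
mark ang 0.68923990239365 0.038302494577569506 ptr 0.2721460273788684
bar 0.2607283084570293
edge [array([ 0.43349115, -0.40620218]), array([ 0.39658699, -0.1802183 ])] 0.22897735852229034 0.1618755089293664
knob_centre
dial_mark
```

```bash
cat >> h.py <<'E'
def ringlook(k,name):
    """close picture of the knob; ring centre, mark and pointer world angles"""
    im,P=snap("wrist",name); hsv=cv2.cvtColor(im,cv2.COLOR_RGB2HSV)
    u,v=proj(P,[*k,.048]); yy,xx=np.mgrid[:im.shape[0],:im.shape[1]]
    o=np.zeros(2); W={}
    g=im.min(2).astype(float)
    # rectify ring plane to 0.25 mm/px
    n=480; s=.00025
    G=np.array([[k[0]+(i-n/2)*s,k[1]+(j-n/2)*s] for i in (0,n) for j in (0,n)])
    H={z:cv2.getPerspectiveTransform(np.float32([proj(P,[*a,z]) for a in G]),np.float32([[j,i] for i in (0,n) for j in (0,n)])) for z in (.048,.076)}
    for z in H: W[z]=cv2.warpPerspective(im,H[z],(n,n),flags=cv2.INTER_CUBIC)
    cv2.imwrite(f"pics/{name}r.png",cv2.cvtColor(np.hstack([W[.048],W[.076]]),cv2.COLOR_RGB2BGR)[:,:,:])
    return W,n,s
E
python3 - <<'E'
from h import *
k=(.4585,-.3425)
move_ptp([k[0]-.02,k[1],.17],down(np.pi)); W,n,s=ringlook(k,"w5"); _,P=None,camera_params("wrist")
for nm in ["knob_centre","knob_pointer","dial_mark","hood_fin"]: tips_=tip_of("wrist",nm); print(nm,[(onz(P,d["at"],ZS[nm])[:2].round(4).tolist(),round(d["confidence"],2)) for d in tips_])
im=cv2.imread("pics/w5r.png")
for x in (0,480): cv2.circle(im,(240+x,240),168,(0,255,0),1)
cv2.imwrite("pics/w5v.png",cv2.resize(im,(800,400)))
E
```

```text
knob_centre [([0.4603, -0.3449], 0.96)]
knob_pointer [([0.48, -0.346], 0.67)]
dial_mark [([0.4951, -0.3642], 0.59)]
hood_fin [([0.4446, -0.2386], 0.75), ([0.511, -0.2789], 0.64), ([0.5368, -0.2933], 0.35)]
```

View pics/w5v.png

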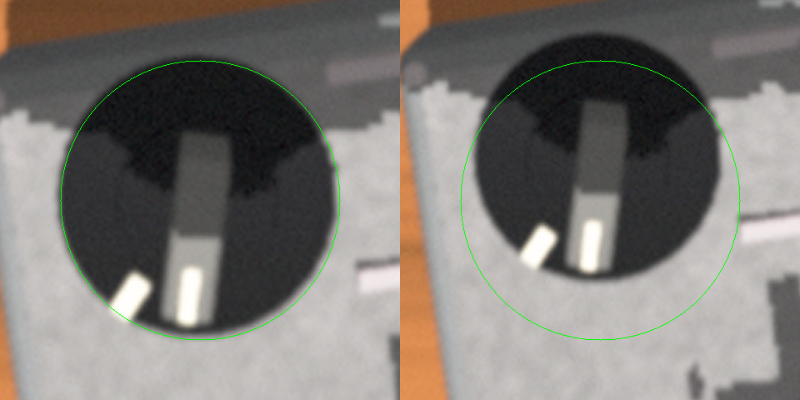

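The ring centre lies within 1.5 mm of the circle I drew. Mark at left (131,296) gives a world angle of about -0.59. The bar runs right (603,125) to (589,272), about -0.10. So I turn the knob about 0.49 rad clockwise.

Run:
```python
from h import *
k=[.4578,-.3430]; a0,a1=-.10,-.592
move_gripper(.04,30)
move_ptp([*k,.15],down(np.pi+a0)); movel([*k,.077],None,.08)
print("F",np.round(read_ft_force(),1))
move_gripper(.005,30); print("gap",read_finger_gap(),np.round(read_ft_force(),1),np.round(read_ft_torque(),2))
for f in (.33,.67,1): move_ptp([*k,.077],down(np.pi+a0+f*(a1-a0)))
print(np.round(read_ft_force(),1),np.round(read_ft_torque(),2),R.from_quat(read_tcp_rot()).as_matrix()[:2,0])
move_gripper(.04); movel([*k,.15],None,.2)
k=(.4585,-.3425)
move_ptp([k[0]-.02,k[1],.17],down(np.pi)); ringlook(k,"w6")
im=cv2.imread("pics/w6r.png")
for x in (0,480): cv2.circle(im,(240+x-1,240-6),168,(0,255,0),1)
cv2.imwrite("pics/w6v.png",cv2.resize(im,(800,400))); print(read_time_s())
```

```text
F [-0.3 -0.3  0.7]
gap 0.0130836346203366 [0.2 0.1 2.8] [-0.02  0.11 -0.  ]
[-0.3 -1.1  4.4] [-0.27  0.25 -0.02] [-0.83290449  0.55341422]
46.0167
```

View pics/w6v.png

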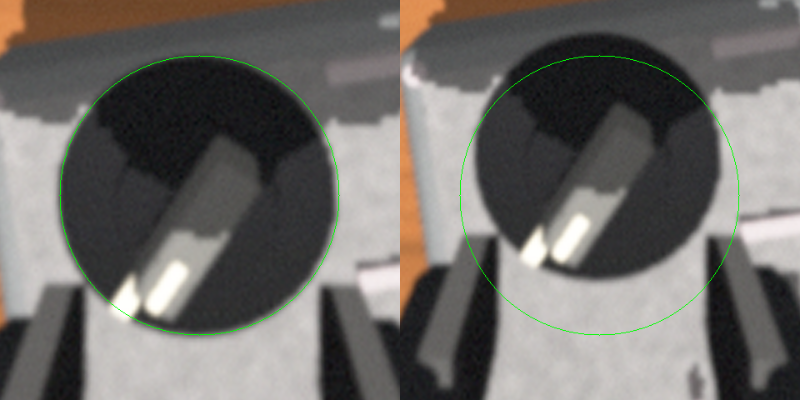

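Run:
```python
import cv2,numpy as np
for f in ("w5r","w6r"):
    im=cv2.imread(f"pics/{f}.png")
    for nm,sub in (("z48",im[:,:480]),("z76",im[:,480:])):
        m=(sub.min(2)>205).astype(np.uint8)
        n,l,st,c=cv2.connectedComponentsWithStats(m)
        for i in range(1,n):
            if st[i,4]<150 or st[i,4]>5000: continue
            if np.hypot(*(c[i]-[239,234]))>175: continue
            p=np.argwhere(l==i).astype(float); e=np.linalg.eigh(np.cov((p-p.mean(0)).T)); d=e[1][:,1]; d*=np.sign(d[0])
            q=c[i]-[239,234]
            print(f,nm,st[i,4],"r mm",(q*.25)[::-1].round(1),"rad ang",np.arctan2(q[0],q[1]).round(3),"axis",np.arctan2(d[1],d[0]).round(3),"len,w",np.sqrt(12*e[0]).round(0)*.25)
a=cv2.imread("pics/w6.png"); cv2.imwrite("pics/w6c.png",cv2.resize(a[60:260,130:380],None,fx=3,fy=3,interpolation=2))
```

```text
w5r z48 1422 r mm [29.9 -3. ] rad ang -0.1 axis -0.124 len,w [ 5.5  15.75]
w5r z48 1341 r mm [ 31.1 -21.1] rad ang -0.596 axis -0.57 len,w [ 6.25 13.25]
w5r z76 1117 r mm [14.9 -2.6] rad ang -0.174 axis -0.12 len,w [ 4.75 14.  ]
w5r z76 1057 r mm [ 15.9 -18.6] rad ang -0.864 axis -0.569 len,w [ 5.5  11.75]
w6r z48 1495 r mm [27.6 -9.8] rad ang -0.34 axis -0.595 len,w [ 5.75 16.  ]
w6r z48 979 r mm [ 32.6 -22.4] rad ang -0.601 axis -0.41 len,w [ 6. 10.]
w6r z76 1169 r mm [12.7 -8.6] rad ang -0.595 axis -0.594 len,w [ 5.   14.25]
w6r z76 768 r mm [ 17.1 -19.8] rad ang -0.856 axis -0.409 len,w [5.25 9.  ]
```

View pics/w6c.png

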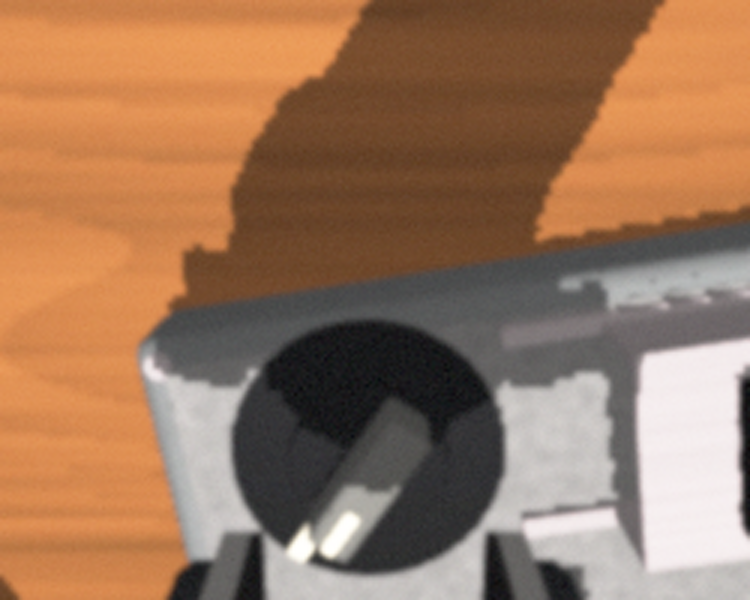

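The pointer (-0.595) and mark (-0.596) line up. Next is the hood, pushed by its fin between loosely closed fingers with the force watched.

```bash
cat >> h.py <<'E'
BY=.14; KN=np.array([.457,-.3428])
def box(x,y):  # box_top frame xy -> world, anchored at the knob
    c,s=np.cos(BY),np.sin(BY); x,y=x+.075,y+.055; return KN+np.array([c*x-s*y,s*x+c*y])
E
python3 - <<'E'
from h import *
ey=box(0,1)-box(0,0); o=down(np.pi+BY)
def go(y,z,sp): movel([*box(-.073,y),z],o,sp)
move_gripper(.03,30)
p=box(-.073,.05); move_ptp([*p,.16],o); movel([*p,.107],None,.08); print("F0",np.round(read_ft_force(),1))
F0=np.array(read_ft_force())
move_gripper(.02,20); print("gap",read_finger_gap(),np.round(read_ft_force(),1))
off=read_finger_gap()/2-.006
for d in list(np.arange(.02,.1,.02))+list(np.arange(.1,.125,.002)):
    go(.05-d-off,.107,.06); f=(np.array(read_ft_force())-F0); fy=f[:2]@ey
    print(round(d,3),"Fy",round(fy,2),"F",f.round(1))
    if d>.09 and fy>6: break
print("tcp y travel",(np.array(read_eef_pos())[:2]-box(-.073,.05))@ey, "fin est", (np.array(read_eef_pos())[:2]-box(-.073,-.055))@ey+off)
go(.05-d+.002,.107,.05); movel([*read_eef_pos()[:2],.17],None,.2)
move_ptp([*box(-.11,-.02),.2],down(np.pi)); im,P=snap("wrist","w7"); print(tips("wrist","hood_fin",.107,P),box(-.075,-.055),read_time_s())
E
```

```text
F0 [ 0.7 -0.7  0.4]
gap 0.020259549841754185 [ 0.8 -0.1  0.3]
0.02 Fy 1.01 F [-0.7  0.9 -0.7]
0.04 Fy 0.97 F [ 0.4  1.  -1.3]
0.06 Fy 1.38 F [-0.4  1.3  0.2]
0.08 Fy 1.34 F [-0.4  1.3 -0.9]
0.1 Fy 0.87 F [-0.3  0.8  0. ]
0.102 Fy 0.81 F [ 0.   0.8 -0.8]
0.104 Fy 1.13 F [-0.5  1.1  0.1]
0.106 Fy 3.52 F [-0.4  3.5  0.8]
0.108 Fy 6.45 F [-2.4  6.2  2.7]
tcp y travel -0.10986185886587817 fin est -0.0007320839450010632
[([0.4615, -0.3447], 0.59)] [ 0.457  -0.3428] 52.525
```

View pics/w7.png

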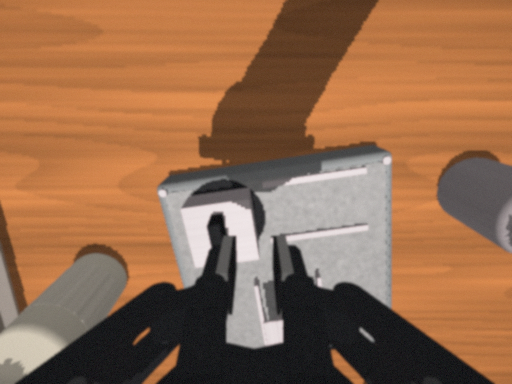

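The hood is against its stop (force rose to 6.5 N, fin estimated within 1 mm of the knob axis). In the picture it sits squarely over the ring around (220,228). Next comes the guard: grip the tab and follow the arc with the tool kept pointing down.

```bash
cat >> h.py <<'E'
OB=down(np.pi+BY)
def arc(th,r=.114):
    return [*box(.106-r*np.cos(th),0),.097+r*np.sin(th)]
def F(): return np.round(read_ft_force(),1)
E
python3 - <<'E'
from h import *
move_gripper(.04,20)
p=arc(0); move_ptp([p[0],p[1],.18],OB); movel(p,OB,.08); print("F",F())
move_gripper(.005,20); print("gap",read_finger_gap(),F())
for th in np.arange(.15,2.06,.15):
    movel(arc(th),OB,.08); f=F(); print(round(th,2),f,round(read_finger_gap(),4))
    if np.linalg.norm(f)>25: break
im,P=snap("side","s1")
u=proj(P,arc(th)).astype(int);x0,y0=max(u[0]-60,0),max(u[1]-50,0)
cv2.imwrite("pics/s1c.png",cv2.resize(cv2.imread("pics/s1.png")[y0:y0+130,x0:x0+140],None,fx=4,fy=4,interpolation=2)); print(read_time_s())
E
```

```text
F [-0.2  0.7  0. ]
gap 0.01130693380730059 [-1.1  0.7  2.1]
0.15 [0.1 0.  0.3] 0.0117
0.3 [-0.7  0.8  0.7] 0.0116
0.45 [-2.1  0.9  1.8] 0.0118
0.6 [-3.1  2.7  2.9] 0.0117
0.75 [-4.3  3.   4.3] 0.0115
0.9 [-2.7  3.8  2.1] 0.0115
1.05 [-1.5  3.5  0.6] 0.0118
1.2 [-0.2  4.6 -0.3] 0.0118
1.35 [-0.4  5.4 -1.7] 0.0115
1.5 [-0.9  6.4 -1.3] 0.0116
1.65 [-0.7  5.7 -0.6] 0.0115
1.8 [-1.9  6.2 -1. ] 0.0118
1.95 [ 0.   7.4 -0.5] 0.0117
59.725
```

View pics/s1c.png

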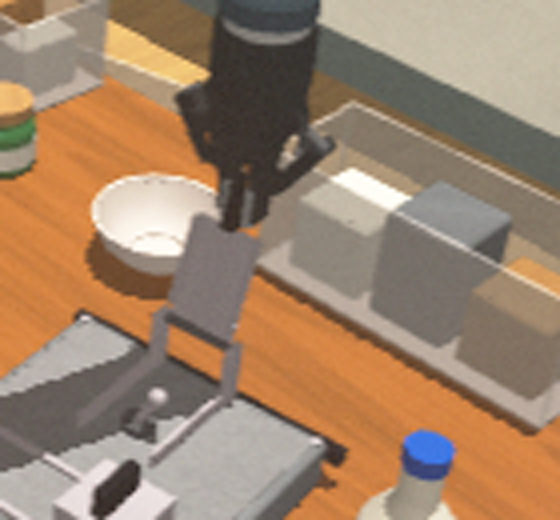

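The guard stands up and leaning back, and the toggle (image about (150,400)) is exposed. I'll take the guard to its stop, release it, then push the toggle over.

Run:
```python
from h import *
for th in (2.04,2.1): movel(arc(th),OB,.06); print(th,F())
move_gripper(.04); print(F()); p=arc(2.1); movel([p[0],p[1],.27],None,.2); 
move_ptp([*box(-.03,-.02),.25],down(np.pi)); im,P=snap("wrist","w8")
print("tip",[(onz(P,d["at"],.0836)[:2].round(4).tolist(),round(d["confidence"],2)) for d in tip_of("wrist","toggle_tip")],"exp off",box(.034,-.0148),"on",box(.034,.0148))
ey=box(0,1)-box(0,0); o=down(np.pi/2+BY); move_gripper(.0,20)
g=lambda y,z:[*box(.034,y),z]
move_ptp(g(-.047,.17),o); movel(g(-.047,.089),o,.1); F0=np.array(read_ft_force()); print("F",F())
for y in [-.035,-.025,-.015,-.008]+list(np.arange(-.005,.005,.001)):
    movel(g(y,.089),o,.04); fy=(np.array(read_ft_force())-F0)[:2]@ey; print(round(y,3),round(fy,2))
    if y<-.03: continue
    if y>-.012 and abs(fy)>5: break
movel(g(y-.015,.089),o,.08); movel(g(y-.015,.19),o,.2)
move_ptp([*box(-.03,-.02),.25],down(np.pi)); im,P=snap("wrist","w9")
print("tip",[(onz(P,d["at"],.0836)[:2].round(4).tolist(),round(d["confidence"],2)) for d in tip_of("wrist","toggle_tip")])
a=[cv2.resize(cv2.imread(f"pics/{n}.png")[100:300,150:400],None,fx=1.6,fy=1.6,interpolation=2) for n in("w8","w9")]
cv2.imwrite("pics/w89.png",np.hstack(a)); print(read_time_s())
```

```text
2.04 [0.1 6.7 0.3]
2.1 [-1.5  6.4  0.5]
[-0.3 -0.3  0. ]
tip [([0.5616, -0.2889], 0.5)] exp off [ 0.55932391 -0.28778312] on [ 0.55519343 -0.25847272]
F [0.2 0.3 0.4]
-0.035 -0.18
-0.025 -1.14
-0.015 -0.11
-0.008 -0.42
-0.005 -1.26
-0.004 -3.83
-0.003 -5.08
tip [([0.5552, -0.2569], 0.67)]
69.5167
```

View pics/w89.png

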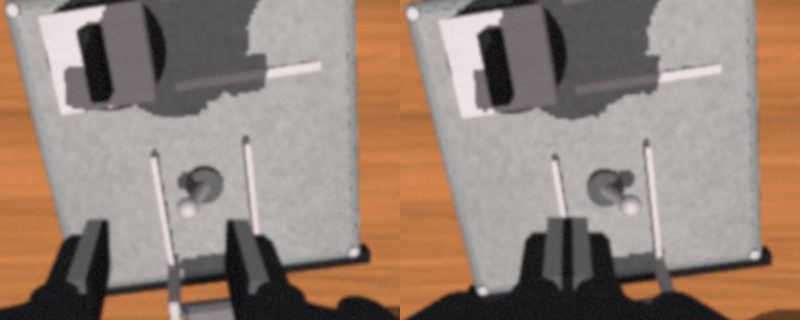

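The toggle now leans to the box's left (tip seen 0.5552, -0.2569, expected 0.5552, -0.2585). I'll grip the tab again, bring the guard back along the arc, then press it shut.

Run:
```python
from h import *
p=arc(2.1); move_gripper(.04,20)
move_ptp([p[0],p[1],.28],OB); movel(p,OB,.1); print("F",F())
move_gripper(.005,20); print("gap",read_finger_gap(),F())
for th in list(np.arange(1.95,.1,-.15))+[.07,0]:
    movel(arc(th),OB,.08); f=F(); print(round(th,2),f,round(read_finger_gap(),4))
    if np.linalg.norm(f)>25: break
move_gripper(.04); movel([*arc(0)[:2],.16],OB,.2)
move_gripper(0.0); F0=np.array(read_ft_force())
# press the tab's top (z .104) with closed fingertips (19 mm ahead of TCP)
movel([*arc(0)[:2],.128],OB,.1)
for z in np.arange(.126,.117,-.001):
    movel([*arc(0)[:2],z],OB,.03); fz=read_ft_force()[2]-F0[2]; print(round(z,3),round(fz,1))
    if fz>6: break
movel([*arc(0)[:2],.2],OB,.2); print(read_time_s())
move_ptp([*box(-.03,-.03),.28],down(np.pi)); im,P=snap("wrist","w10"); report(P,names=["guard_tab","hood_fin","guard_hinge"]); print(box(-.006,0))
move_j([-.0,.0,0,1.7,0,1.44,1.49]); im,P=snap("side","s2"); im,P2=snap("scene","c2")
print(tips("scene","canister1",.005,P2),tips("side","canister1",.005,P),tips("side","guard_tab",.097,P))
cv2.imwrite("pics/s2v.png",cv2.resize(cv2.imread("pics/s2.png")[130:310,140:400],None,fx=3,fy=3,interpolation=2)); print(read_time_s())
```

```text
F [0.1 0.1 0.1]
gap 0.011209412509926825 [0.4 3.8 3.2]
1.95 [-0.2  5.9  3. ] 0.0118
1.8 [-0.5  5.1  2.5] 0.0118
1.65 [-0.6  5.9  1.3] 0.0116
1.5 [-1.2  4.4  2.3] 0.0118
1.35 [-0.7  4.3  1.2] 0.0115
1.2 [-1.5  4.4  0.6] 0.0117
1.05 [-0.4  5.5  0.1] 0.0112
0.9 [-1.3  4.8  0.5] 0.0116
0.75 [ 0.4  4.6 -2.2] 0.0119
0.6 [ 0.   5.2 -2.6] 0.0115
0.45 [ 0.5  4.6 -1. ] 0.0116
0.3 [ 1.3  5.  -1.7] 0.0116
0.15 [ 1.2  5.1 -0.1] 0.0117
0.07 [ 0.8  5.3 -0.5] 0.0117
0 [-0.8  5.7  3.5] 0.0116
0.126 0.1
0.125 -0.4
0.124 -0.8
0.123 1.0
0.122 5.6
0.121 10.2
81.2583
hood_fin [([0.4576, -0.3414], 0.76), ([0.5137, -0.2762], 0.41)]
guard_tab [([0.5177, -0.276], 0.75)]
guard_hinge [([0.6318, -0.2623], 0.6)]
[ 0.51765003 -0.27870965]
[([0.5147, 0.2055], 0.94), ([0.523, 0.3029], 0.87), ([0.4514, 0.2969], 0.85), ([0.638, 0.2938], 0.79)] [([0.4413, 0.2956], 0.92), ([0.5421, 0.3275], 0.59), ([0.6127, 0.3017], 0.59), ([0.5386, 0.214], 0.55)] [([0.5068, -0.2826], 0.84), ([0.4811, -0.3183], 0.23)]
83.3167
```

View pics/s2v.png

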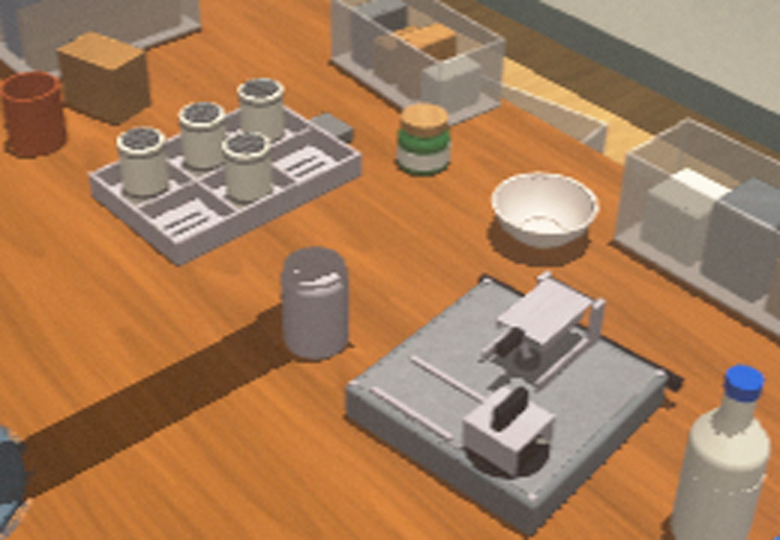

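All four canisters stand upright in separate bays, the hood covers the knob, and the guard is level over the thrown toggle. The tin is at the same pixel as at the start. Handing in.

```bash
python3 -c "
from bench import *
print(read_time_s(),sign_off())"
```

```text
the job is handed in; nothing more can be done
83.3167 None
```

The job is done in the order you asked, and I handed it in at 83 s of the 208 s allowed.

- **Canisters:** Four were present. I looked for a fifth and found none. All four stand upright, each in its own bay.
- **Knob:** I turned it about 0.49 rad clockwise. The last picture put the pointer at -0.595 rad and the white mark at -0.596 rad.
- **Hood:** I pushed it over the knob until the force rose to 6.5 N at the stop. A later look put its fin within about 2 mm of the knob's axis.
- **Toggle:** I lifted the guard to about 2.1 rad and pushed the toggle over to its stop. Its tip was seen within 2 mm of where it should be for on.
- **Guard:** I lowered it and pressed its tab with about 10 N. It now lies level.

**Checks that disagreed:**
- While the guard moved, the tab pulled sideways with 4–7 N. My estimate of the box's angle was probably off by about 0.01–0.02 rad, but this did no visible harm.
- The far cameras placed some canisters, and the guard tab, 1–3 cm away from where the wrist camera did. I relied on the closer wrist view and on the last picture, which showed all four in their bays.
- I did not measure the other objects again. The food tin is at the same place in the side picture as at the start, and the other things showed no sign of having moved.

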